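# Set the bay tags on the cell test board

## Robot

A 7-joint arm with a two-finger parallel gripper is mounted at the origin on the work surface. World frame = base frame: x ahead of the robot, y to its left, z up, the work surface at z = 0. Lengths are in m, angles in rad, forces in N, time in s.
With the tool pointing down it reaches from about 0.4 to 0.85 m from the base axis. Payload 4.5 kg.
Tool frame: the origin (TCP) lies midway between the tips of the shut fingers; the grasp point (between the pads) lies 19 mm behind it; y points along the fingers, z is the direction in which the jaws open and shut, and the axes are right-handed (so a half turn about y gives the same grasp; the last joint's range is limited). The gripper opens to 88 mm and grips with 3 to 60 N. Pads are 18 mm wide; open, the fingers measure 123 mm over their backs; the gripper's body (75 mm by 187 mm) begins 45 mm behind the grasp point.
Start: joints at [1.184, 0.689, -0.195, 1.565, 0.157, 0.902, -0.215], TCP at [0.255, -0.57, 0.239] pointing down, gripper open.
Joint ranges: [-3.01, 3.01], [-0.46, 2.08], [-1.47, 1.51], [0.13, 2.56], [-1, 4.14], [0.04, 2.09], [-2.66, 2.66]. Speed limits (rad/s): [2.57, 2.57, 3.14, 3.14, 3.14, 3.14, 3.14].

## Interface

Orientations are given as a unit quaternion [x, y, z, w].
In Python, from plant import r, snapshot, get_calibration, job, boxes_of gives the robot as it stands. The module is installed in compiled form; this text tells all that it offers.
- The arm moves only by the shell command python3 -m handwheel 'ROWS' [OPENING] [FORCE]. ROWS is JSON, a list that holds one entry, the list of rows, each a list of 6 numbers: the shift along the tool's x, y, z as a fraction of full scale, then the turn, a rotation vector about the tool's x, y, z as a fraction of full scale. In form: [[[x, y, z, wx, wy, wz], ...]]. A call has 1 to 12 rows; each row is the pose to reach, as a shift and turn from the pose commanded when the call began, along the tool's axes at that moment, turning the shorter way round; what a row does not reach only later rows make up. Full scale, the value 1, is 100 cm for a shift and 180 degrees for a turn. A row lasts 1/12 s, in which the tool goes at most 41.7 mm and 7.16 degrees, less where a joint would pass 70% of its speed; a pose out of reach is approached as far as the arm can. A call with a number of a shift or a turn outside -1 to 1 is refused whole. A call with a gripper value outside its range is refused whole. OPENING is the opening, from -1 (shut) to 1 (fully open), set as the call begins (- or left out, the last holds). The fingers move at their own pace and stop on an object; FORCE is the grip in N (left out, the last holds). Time passes only in rows, so rows that repeat a pose let the fingers close. It gives the time, the measured TCP pose, the force and the opening at its end, in the units of the state.
- r.get_state(): the state, without advancing time (a new reading comes with each control period).
- snapshot(name): name is "side" or "top" or "wrist"; returns the picture (400x640x3 uint8, red, green, blue); there is no depth.
- get_calibration(name): a dict with "fx", "fy", "cx", "cy" (pixels), "T" (4x4, takes a point from camera to world coordinates). Camera axes: x right, y down, z forward; pixel columns grow to the right and rows downward; lengths in m; the calibration is good to about 2 mm. A picture is of the moment at which its call begins: read the wrist's pose just before it. get_calibration takes no time and is no camera call; for the wrist camera it gives the pose at the moment of the call.
- job.finish_job(): hands the job in, once; it reports no verdict.
Trained networks look in the newest picture that a camera, given by its name, has taken for a name from the list of things; names that differ only in an ending like _2 or _b are one class to them, and where a whole thing is asked for, a point or a joint stands for the part that bears it (a point fixed in the world has none). Each returns a list of dicts, best first, with "confidence" (0 to 1); they miss things now and then, are a little off and sometimes report something else, mostly with a low value. They report only what shows in the picture. A call takes as long as a camera call. They do not tell look-alikes from the thing itself.
- boxes_of(thing, camera): "bbox" ([left, top, right, bottom] in pixels, round what is visible of it).
The state is a dict: "clock": time; "q": joint angles; "qd": joint speeds; "joint_torque": joint torques, N m; "tool_pos": TCP position; "eef_rot": TCP orientation; "contact_force": force on the tool from outside, world axes, zero at the start; "moment": the same for the moment, N m; "opening": opening from 0.0 (shut) to 1.0 (fully open).
Only numpy, scipy, OpenCV 4.12 (cv2) and the standard library are available. Lean on these libraries where they do the work, as an engineer would, in place of code of your own. Each camera call takes 0.05 s, during which the arm holds its last target. There are 200 camera calls.

## Task

On the test board each bay has a hinged tag in front of it. Gently push over the tags that are wrong, so that every bay holding a tall battery cell has its tag leaning towards the bay (ring face showing) and every bay holding only a short blanking plug has its tag leaning away from the bay (bar face showing). Do not pinch the tags, and leave the cells, the plugs and the things beside the board where they are.

Things in the scene. Friction and masses are not known exactly. Their poses are not given: they have to be found in the camera images.
- board: Grey flat test board, 230 x 340 x 12 mm, fixed to the table. Origin: on the table, under the middle of the row of four tags. Its x axis points from the tags to the bays, y along the row, z up; the plate spans x -70..160 mm, y -170..170 mm. Four lanes lie at y = -120, -40, 40, 120 mm; each lane has a tag stand at x = 0 and a round bay at x = 120 mm in a black block 46 mm deep (x), 10 mm high.
- stand_a: Aluminium stand of tag a, fixed on the board in one of the lanes (which lane varies). Origin: centre of its underside, on the board's top, 12 mm above the table; axes as the board's. Foot 30 x 60 x 4 mm; cheeks 12 (x) x 4 mm at y = +-26 mm, 26 mm high. The tag's hinge axis runs along y, 22 mm above the origin. The tag it carries is a white plate 44 mm wide (y), 4 mm thick, its free edge 55 mm from the hinge axis.
- stand_b: Aluminium stand of tag b, fixed on the board in one of the lanes (which lane varies). Origin: centre of its underside, on the board's top, 12 mm above the table; axes as the board's. Foot 30 x 60 x 4 mm; cheeks 12 (x) x 4 mm at y = +-26 mm, 26 mm high. The tag's hinge axis runs along y, 22 mm above the origin. The tag it carries is a white plate 44 mm wide (y), 4 mm thick, its free edge 55 mm from the hinge axis.
- stand_c: Aluminium stand of tag c, fixed on the board in one of the lanes (which lane varies). Origin: centre of its underside, on the board's top, 12 mm above the table; axes as the board's. Foot 30 x 60 x 4 mm; cheeks 12 (x) x 4 mm at y = +-26 mm, 26 mm high. The tag's hinge axis runs along y, 22 mm above the origin. The tag it carries is a white plate 44 mm wide (y), 4 mm thick, its free edge 55 mm from the hinge axis.
- stand_d: Aluminium stand of tag d, fixed on the board in one of the lanes (which lane varies). Origin: centre of its underside, on the board's top, 12 mm above the table; axes as the board's. Foot 30 x 60 x 4 mm; cheeks 12 (x) x 4 mm at y = +-26 mm, 26 mm high. The tag's hinge axis runs along y, 22 mm above the origin. The tag it carries is a white plate 44 mm wide (y), 4 mm thick, its free edge 55 mm from the hinge axis.
- tag_a (a joint): Angle of the tag on stand_a: 0 = resting leaned away from the bay (to the stand's -x; plate 0.90 rad above the horizontal, free edge 34 mm to -x and 43 mm above the hinge; a bar shows on its upper face); 0.67 = upright; 1.34 = resting leaned towards the bay (to +x, the mirror image; a ring shows on its upper face). Turns freely with slight drag; 40 g: pushed past upright it falls by itself to the other rest.
- tag_b (a joint): Angle of the tag on stand_b: 0 = resting leaned away from the bay (to the stand's -x; plate 0.90 rad above the horizontal, free edge 34 mm to -x and 43 mm above the hinge; a bar shows on its upper face); 0.67 = upright; 1.34 = resting leaned towards the bay (to +x, the mirror image; a ring shows on its upper face). Turns freely with slight drag; 40 g: pushed past upright it falls by itself to the other rest.
- tag_c (a joint): Angle of the tag on stand_c: 0 = resting leaned away from the bay (to the stand's -x; plate 0.90 rad above the horizontal, free edge 34 mm to -x and 43 mm above the hinge; a bar shows on its upper face); 0.67 = upright; 1.34 = resting leaned towards the bay (to +x, the mirror image; a ring shows on its upper face). Turns freely with slight drag; 40 g: pushed past upright it falls by itself to the other rest.
- tag_d (a joint): Angle of the tag on stand_d: 0 = resting leaned away from the bay (to the stand's -x; plate 0.90 rad above the horizontal, free edge 34 mm to -x and 43 mm above the hinge; a bar shows on its upper face); 0.67 = upright; 1.34 = resting leaned towards the bay (to +x, the mirror image; a ring shows on its upper face). Turns freely with slight drag; 40 g: pushed past upright it falls by itself to the other rest.
- cell_1_center (a point): Tall grey battery cell, 26 mm across, 65 mm high, loose, standing upright in one of the four bays (which one varies), its foot 2 mm above the board's top and 8 mm deep in the bay. This point: its centre, half-way up.
- plug_1_center (a point): Short grey blanking plug, 26 mm across, 20 mm high, loose, standing upright in one of the four bays (which one varies), its foot 2 mm above the board's top and 8 mm deep in the bay. This point: its centre, half-way up.
- cell_2_center (a point): Tall grey battery cell, 26 mm across, 65 mm high, loose, standing upright in one of the four bays (which one varies), its foot 2 mm above the board's top and 8 mm deep in the bay. This point: its centre, half-way up.
- plug_2_center (a point): Short grey blanking plug, 26 mm across, 20 mm high, loose, standing upright in one of the four bays (which one varies), its foot 2 mm above the board's top and 8 mm deep in the bay. This point: its centre, half-way up.
- bottle: Bystander: loose capped white bottle, 48 mm across, 110 mm high, standing on the table beside the board. Origin: centre of its underside.
- mouse: Bystander: loose black computer mouse, 105 x 60 x 32 mm, on the table beside the board. Origin: centre of its underside.
- screwdriver: Bystander: loose screwdriver, 170 mm long, lying on the table beside the board. Origin: on its underside, mid-length.
Mind the look-alikes: they are no part of the job. Leave any blue or red look-alike of the part that bears cell_1_center alone. What is shaped like the part that bears cell_2_center but purple is not meant.

How it is judged:
By the outcome, as a careful person would: the job done as asked, in the order asked, and still so for the second after the job is handed in, with the robot touching nothing.
It also fails if it takes over 53 s, if anything falls off the work surface, if the arm or the gripper's body presses on something with over 40 N, if the wrist force passes 120 N, or if a joint passes its speed limit or range.

## Working session

There is one attempt and no reset: what is moved stays moved. The work goes in short steps, Python scripts to look and compute and a shell command to move; the robot and the scene stay as the last step left them, time stands still between calls to the robot, and variables do not carry over. Pictures are saved under pics/ and viewed, about 8 in all and at most 12, crops included, and the job is handed in when it is done.

```bash
mkdir -p pics; python3 - <<'E'
from plant import r, snapshot, get_calibration, boxes_of
import cv2,json
s=r.get_state();print({k:s[k] for k in("clock","tool_pos","eef_rot","contact_force","opening")})
for n in("top","side"):
    im=snapshot(n);cv2.imwrite(f"pics/{n}0.png",im[:,:,::-1])
    c=get_calibration(n);print(n,c)
    for t in("stand_a","tag_a","cell_1_center","plug_1_center","board","bottle","mouse","screwdriver"):
        print(t,[([round(v) for v in b["bbox"]],round(b["confidence"],2)) for b in boxes_of(t,n)])
E
```

```text
{'clock': 0.0, 'tool_pos': array([ 0.25501368, -0.56993047,  0.23792433]), 'eef_rot': array([-0.1479102 ,  0.69210805, -0.69089972,  0.14753506]), 'contact_force': array([-0.69111004, -0.65489048, -0.15652694]), 'opening': 1.00067662416979}
top {'fx': 384.72078586896885, 'fy': 384.72078586896885, 'cx': 312.42061165325265, 'cy': 196.60374711088096, 'T': array([[-0.00443933, -0.99170335,  0.12847086,  0.51710206],
       [-0.99987623,  0.00634114,  0.01439822, -0.00528577],
       [-0.01509341, -0.12839104, -0.99160876,  0.8576774 ],
       [ 0.        ,  0.        ,  0.        ,  1.        ]])}
stand_a [([282, 229, 313, 256], 0.92), ([320, 219, 348, 238], 0.8), ([393, 223, 425, 243], 0.74), ([356, 224, 388, 251], 0.6)]
tag_a [([323, 214, 345, 238], 0.97), ([359, 228, 387, 249], 0.88), ([286, 236, 307, 253], 0.88), ([395, 228, 426, 246], 0.58)]
cell_1_center [([306, 120, 314, 139], 0.71), ([324, 169, 338, 185], 0.56), ([329, 105, 344, 130], 0.47)]
plug_1_center []
board [([269, 158, 432, 269], 0.67)]
bottle [([208, 180, 237, 209], 0.96), ([398, 225, 424, 246], 0.36)]
mouse [([455, 217,
[... 371 characters left out ...]
049,  0.69241107],
       [ 0.        ,  0.        ,  0.        ,  1.        ]])}
stand_a [([284, 264, 322, 302], 0.91), ([305, 300, 343, 339], 0.88), ([256, 203, 292, 236], 0.69), ([282, 220, 310, 267], 0.6)]
tag_a [([283, 217, 311, 253], 0.74), ([283, 264, 316, 286], 0.7), ([303, 295, 336, 327], 0.64), ([255, 202, 281, 228], 0.61)]
cell_1_center [([342, 208, 353, 238], 0.84), ([398, 201, 420, 229], 0.76), ([378, 183, 391, 214], 0.66)]
plug_1_center [([358, 248, 371, 264], 0.61)]
board [([239, 193, 420, 365], 0.83), ([311, 380, 379, 400], 0.68)]
bottle [([277, 134, 301, 180], 0.68), ([312, 379, 382, 400], 0.68)]
mouse [([310, 382, 380, 400], 0.82)]
screwdriver [([406, 332, 455, 400], 0.68)]
```

```bash
python3 - <<'E'
import cv2
a=cv2.imread("pics/top0.png")[95:285,190:530];cv2.imwrite("pics/top0c.png",cv2.resize(a,None,fx=2.3,fy=2.3,interpolation=2))
a=cv2.imread("pics/side0.png")[170:400,225:475];cv2.imwrite("pics/side0c.png",cv2.resize(a,None,fx=2.6,fy=2.6,interpolation=2))
E
```

```text
(no output)
```

View pics/top0c.png

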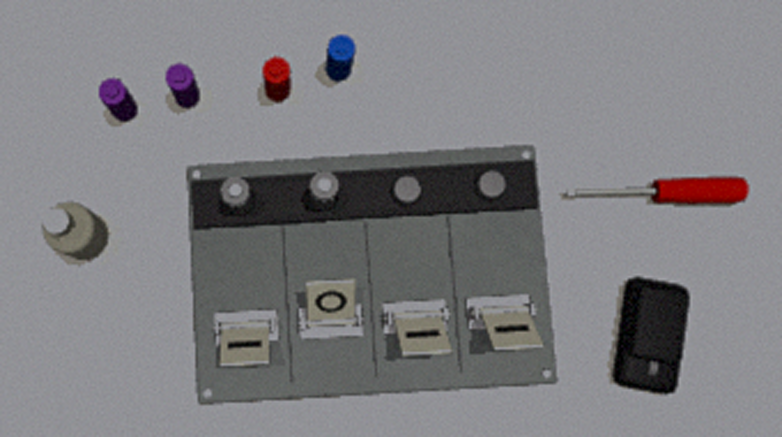

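View pics/side0c.png

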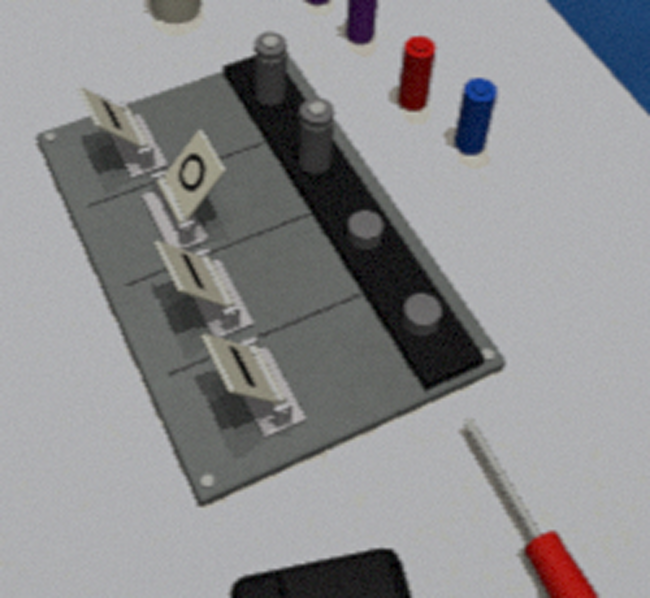

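The top view shows four lanes. From the left, crop bays (235,190) and (323,185) hold cells, while (407,189) and (491,184) hold plugs. The tags at (244,345), (422,335) and (512,329) show a bar, and the one at (331,301) shows a ring. The side view agrees, so only the leftmost tag (lane y=+120) is wrong and it has to go towards its bay. Next I'll get the board pose.

```bash
cat >h.py <<'E'
import numpy as np
from plant import r,get_calibration
from scipy.spatial.transform import Rotation as R
def ray(n,p,z):
    c=get_calibration(n);T=c["T"];d=T[:3,:3]@[(p[0]-c["cx"])/c["fx"],(p[1]-c["cy"])/c["fy"],1]
    return T[:3,3]+d*(z-T[2,3])/d[2]
def fit(n,px):
    W=np.array([ray(n,p,.012) for p in px])[:,:2]
    B=np.array([[.16,.17],[.16,-.17],[-.07,-.17],[-.07,.17]])
    wc=W.mean(0);bc=B.mean(0);H=(B-bc).T@(W-wc)
    a=np.arctan2(H[0,1]-H[1,0],H[0,0]+H[1,1]);M=np.array([[np.cos(a),-np.sin(a)],[np.sin(a),np.cos(a)]])
    o=wc-M@bc;print(n,"o",o,"yaw",a,"res mm",np.round(1e3*(W-(B@M.T+o)),1).tolist());return o,M,a
E
python3 - <<'E'
from h import *
t=lambda L,s,o:[(x/s+o[0],y/s+o[1]) for x,y in L]
for n,px in(("top",t([(188,168),(535,147),(555,381),(200,403)],2.3,(190,95))),("side",t([(270,60),(503,363),(202,503),(39,136)],2.6,(225,170)))):
    o,M,a=fit(n,px)
    print("hinge",o+M@[0,.12],"pre",o+M@[-.07,.12])
print("bottle",ray("top",(222,195),.05))
s=r.get_state();Rt=R.from_quat(s["eef_rot"]).as_matrix();print(Rt.round(3),s["q"])
E
```

```text
top o [ 0.54350444 -0.07905131] yaw 0.05411794749288943 res mm [[-2.3, -1.4], [-2.4, 0.4], [2.7, 3.4], [2.0, -2.4]]
hinge [0.53701345 0.04077301] pre [0.46711594 0.0369866 ]
side o [ 0.53981595 -0.08437868] yaw 0.06733760951214554 res mm [[-11.7, -6.5], [-1.6, 2.0], [3.7, 4.0], [9.6, 0.5]]
hinge [0.53174154 0.03534937] pre [0.46190018 0.03063929]
bottle [0.62641022 0.19867038 0.05      ]
[[-0.913  0.     0.409]
 [-0.409 -0.    -0.913]
 [-0.    -1.     0.   ]] [ 1.18379561  0.68907055 -0.19461559  1.56529682  0.15728667  0.90250208
 -0.21507219]
```

Top residuals are about 3 mm. The side fit had one hidden corner, but the two agree to about 6 mm. I'll shut the gripper, turn it so the jaws lie along the board's y, and go to about 70 mm in front of the hinge.

```bash
python3 -m handwheel '[[[-0.03,0,-0.03,0,0.02,0],[-0.06,0,-0.06,0,0.04,0],[-0.09,0,-0.09,0,0.07,0],[-0.12,0,-0.12,0,0.1,0],[-0.15,0,-0.155,0,0.117,0],[-0.175,0,-0.185,0,0.117,0],[-0.2,0,-0.21,0,0.117,0],[-0.22,0,-0.233,0,0.117,0],[-0.22,0,-0.233,0,0.117,0]]]' -1 10
python3 - <<'E'
from h import *
s=r.get_state();M=R.from_quat(s["eef_rot"]).as_matrix();print(M.round(3),s["tool_pos"])
print("to pre, tool axes",M.T@(np.array([.466,.036,.2])-s["tool_pos"]))
E
```

```text
clock: 1.65
tool_pos: [0.3634, -0.2612, 0.2389]
eef_rot: [-0.022, 0.708, -0.705, 0.023]
contact_force: [0.4, -0.2, 0.4]
opening: 0.344
[[-0.998  0.001  0.064]
 [-0.064  0.004 -0.998]
 [-0.001 -1.    -0.004]] [ 0.36335774 -0.26115824  0.23894564]
to pre, tool axes [-0.12148935  0.04012102 -0.28980314]
```

```bash
python3 -m handwheel '[[[-0.015,0,-0.035,0,0,0],[-0.03,0,-0.07,0,0,0],[-0.045,0,-0.105,0,0,0],[-0.06,0,-0.14,0,0,0],[-0.075,0,-0.175,0,0,0],[-0.09,0.01,-0.21,0,0,0],[-0.105,0.02,-0.245,0,0,0],[-0.115,0.03,-0.275,0,0,0],[-0.121,0.04,-0.29,0,0,0],[-0.121,0.06,-0.29,0,0,0],[-0.121,0.075,-0.29,0,0,0],[-0.121,0.075,-0.29,0,0,0]]]'
python3 - <<'E'
from h import *
from plant import snapshot
import cv2
print(r.get_state()["tool_pos"])
for n,(a,b,c,d) in(("side",(150,330,220,420)),("top",(140,290,240,440))):
    im=snapshot(n)[a:b,c:d,::-1];cv2.imwrite(f"pics/{n}1.png",cv2.resize(im,None,fx=3,fy=3,interpolation=2))
E
```

```text
clock: 2.65
tool_pos: [0.4653, 0.0281, 0.1617]
eef_rot: [0.021, -0.707, 0.707, -0.018]
contact_force: [-0.4, -0.5, -0.3]
opening: 0.009
[0.46525087 0.02807783 0.16167909]
```

View pics/side1.png

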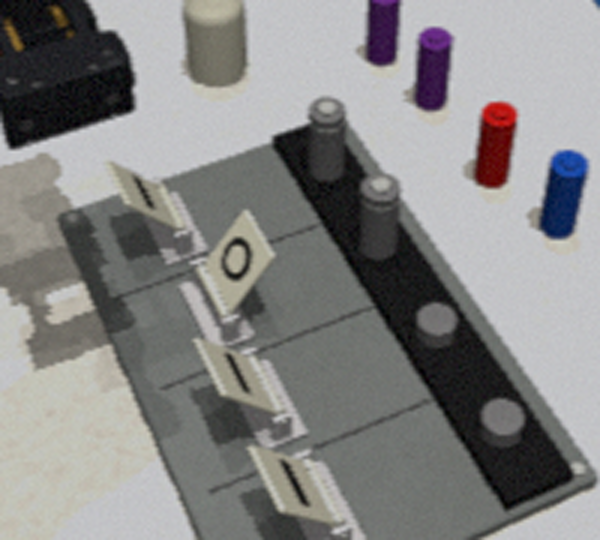

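The side crop shows the gripper body at top left (60,80), but the fingers don't show. I'll project the TCP and check the top view.

```bash
python3 - <<'E'
from h import *
for n,o in(("side",(220,150)),("top",(240,140))):
    c=get_calibration(n);T=c["T"]
    for p in([.4653,.0281,.162],[.4653,.0281,.226],[.534,.038,.034],[.534-.034,.038,.077]):
        q=T[:3,:3].T@(np.array(p)-T[:3,3]);u=np.array([c["fx"]*q[0]/q[2]+c["cx"],c["fy"]*q[1]/q[2]+c["cy"]]);print(n,p,u.round(),((u-o)*3).round())
E
```

```text
side [0.4653, 0.0281, 0.162] [234. 188.] [ 41. 114.]
side [0.4653, 0.0281, 0.226] [228. 161.] [24. 33.]
side [0.534, 0.038, 0.034] [275. 221.] [165. 212.]
side [0.5, 0.038, 0.077] [257. 211.] [110. 183.]
top [0.4653, 0.0281, 0.162] [300. 276.] [179. 408.]
top [0.4653, 0.0281, 0.226] [298. 279.] [173. 417.]
top [0.534, 0.038, 0.034] [298. 239.] [174. 296.]
top [0.5, 0.038, 0.077] [297. 255.] [170. 345.]
```

View pics/top1.png

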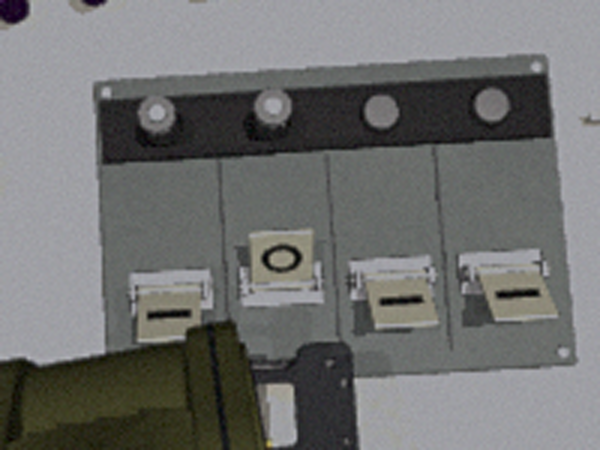

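The top crop agrees: tag edge at about (168,342), predicted (170,345), and the hand sits in front of the target tag. I'll descend to tip z≈0.062, check, then push.

```bash
python3 -m handwheel '[[[0,0.025,-0.004,0,0,0],[0,0.05,-0.008,0,0,0],[0,0.075,-0.008,0,0,0],[0,0.09,-0.008,0,0,0],[0,0.1,-0.008,0,0,0],[0,0.1,-0.008,0,0,0],[0,0.1,-0.008,0,0,0]]]'
python3 - <<'E'
from h import *
print(R.from_quat(r.get_state()["eef_rot"]).as_matrix().round(3))
E
```

```text
clock: 3.33
tool_pos: [0.4665, 0.0357, 0.0643]
eef_rot: [0.018, -0.707, 0.707, -0.019]
contact_force: [-0.2, -0.2, 0.6]
opening: 0.006
[[-0.999  0.001  0.053]
 [-0.053 -0.    -0.999]
 [-0.001 -1.     0.   ]]
```

```bash
python3 -m handwheel '[[[-0.01,0,0,0,0,0],[-0.02,0,0,0,0,0],[-0.03,0,0,0,0,0],[-0.038,0,0,0,0,0],[-0.046,0,0,0,0,0],[-0.053,0,0,0,0,0],[-0.06,0,0,0,0,0],[-0.067,0,0,0,0,0],[-0.073,0,0,0,0,0],[-0.078,0,0,0,0,0],[-0.078,0,0,0,0,0],[-0.078,0,0,0,0,0]]]'

```

```text
clock: 4.33
tool_pos: [0.5438, 0.0402, 0.0636]
eef_rot: [0.019, -0.707, 0.707, -0.019]
contact_force: [0.3, 0.6, -0.8]
opening: 0.005
```

Now I'll back off, rise, and move clear so I can look.

```bash
python3 -m handwheel '[[[0.015,0,0,0,0,0],[0.04,0,0,0,0,0],[0.07,0,0,0,0,0],[0.09,-0.02,0,0,0,0],[0.09,-0.06,0,0,0,0],[0.09,-0.1,0,0,0,0],[0.09,-0.14,0,0,0,0],[0.1,-0.16,0.03,0,0,0],[0.11,-0.16,0.07,0,0,0],[0.11,-0.16,0.11,0,0,0],[0.11,-0.16,0.15,0,0,0],[0.11,-0.16,0.15,0,0,0]]]'
python3 - <<'E'
from plant import snapshot,boxes_of
import cv2,numpy as np
a=snapshot("side")[150:370,220:440,::-1];b=snapshot("top")[120:290,200:500,::-1]
a=cv2.resize(a,(400,400),interpolation=2);b=cv2.resize(b,(400,227),interpolation=2)
c=np.zeros((400,800,3),np.uint8);c[:,:400]=a;c[:227,400:]=b;cv2.imwrite("pics/after.png",c)
E
```

```text
clock: 5.33
tool_pos: [0.4407, -0.1247, 0.2241]
eef_rot: [0.014, -0.705, 0.709, -0.014]
contact_force: [0.6, -0.3, -0.1]
opening: 0.006
```

View pics/after.png

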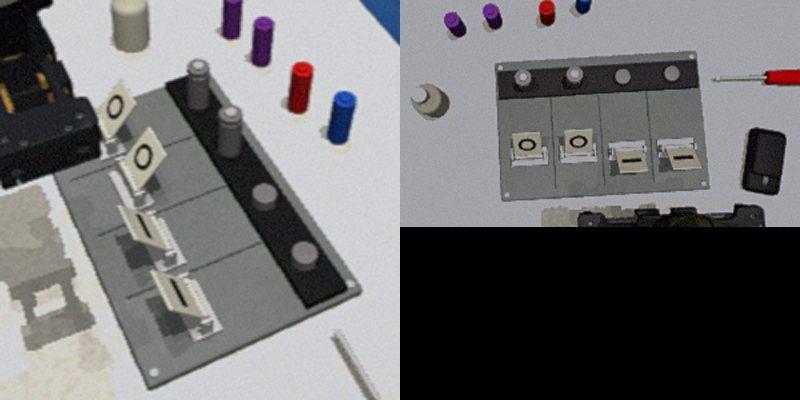

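The left tag now shows its ring, at (115,105) in the side view and (527,145) in the top view. The other three are unchanged: ring (578,142), bar (632,160) and bar (684,157). Cells, plugs and bystanders look undisturbed, and the arm is clear, so I'll hand in.

```bash
python3 -c "
from plant import job;print(job.finish_job())"
```

```text
the job is handed in; nothing more can be done
None
```

Only one tag was wrong: the leftmost one (lane y = +120 mm) showed its bar in front of a tall cell. I pushed it over towards its bay with the shut fingers, backed the arm off and handed the job in at about 5.4 s.

- **Tags:** the last top and side pictures show rings on the two cell lanes and bars on the two plug lanes.
- **Everything else:** the cells, plugs, bottle, mouse and screwdriver looked unmoved by eye. The last side crop cut off the mouse and most of the screwdriver, so those two rest on the top view. I did not re-measure any positions.
- **Forces:** the readings at the end of each move were about 1 N or less. Peak force during the push was not recorded.
- **Disagreement:** the board position from the side camera was about 6 mm off the top camera's, because I misjudged one board corner that a cell hides in the side view. It did not affect the push.

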